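# Set up a pump housing on the leak-test base and plug its neck

### The arm

A 6-joint arm with a two-finger parallel gripper is mounted at the origin on the work surface. World frame = base frame: x ahead of the robot, y to its left, z up, the work surface at z = 0. Lengths are in mm, angles in degrees, forces in N, time in s.
With the tool pointing down it reaches from about 350 to 850 mm from the base axis. Payload 8.1 kg.
Tool frame: the origin (TCP) lies on the centre line of the jaws, within the pads' length; the fingertips stand 19 mm ahead of it and the grasp point (between the pads) is the TCP (r.tip_reach is the z of the fingertips in the tool frame, in mm); z points along the fingers, y is the line along which they close (so a half turn about z gives the same grasp; the last joint's range is limited). The gripper opens to 85 mm and grips with 20 to 120 N. Pads are 22 mm wide; open, the fingers measure 114 mm over their backs; the gripper's body (76 mm by 85 mm) begins 54 mm behind the grasp point. The pads swing forward as they close: fully open they stand 13 mm farther back than shut.
Start: joints at [66.44, 7.471, 85.268, -0, 87.261, -4.893], TCP at [192.019, 568.449, 250.292] pointing down, gripper open.
Joint ranges: [-169.43, 169.43], [-51.17, 129.36], [1.28, 143.12], [-76.62, 256.62], [0, 156.53], [-152.29, 152.29]. Speed limits (degrees/s): [136.94, 136.94, 159.86, 180, 180, 180].

### API

Orientations are given as [roll, pitch, yaw] about the fixed x, y, z axes, in that order (R = Rz(yaw) Ry(pitch) Rx(roll)).
In Python, from bench import r gives the robot as it stands. The module is installed in compiled form; this text tells all that it offers.
- The arm moves only by the shell command python3 -m handwheel 'ROWS' [FORCE]. ROWS is JSON, a list of rows, each a list of 7 numbers: the shift along the tool's x, y, z in m, then the turn, a rotation vector about the tool's x, y, z in degrees, then the finger opening in m, from 0 to 0.0854. In form: [[tx, ty, tz, ax, ay, az, claw], ...]. A call has 1 to 8 rows; each row shifts and turns the commanded pose from where the row before left it, along the tool's axes as they then stand; what a row does not reach is not made up. A row lasts 1/12 s, in which the tool goes at most 41.7 mm and 7.16 degrees, less where a joint would pass 70% of its speed; a pose out of reach is approached as far as the arm can. A call with a gripper value outside its range is refused whole. The fingers move at their own pace and stop on an object; FORCE is the grip in N (left out, the last holds). Time passes only in rows, so rows that do not move let the fingers close. It gives the time, the measured TCP pose, the force, the opening and the grip force at its end, in the units of the state.
- r.sense(): the state, without advancing time (a new reading comes with each control period).
- r.snapshot(name): name is "side" or "top"; returns (picture, depth): 384x512x3 uint8, blue, green, red; 384x512 float32, mm along the optical axis (not along the pixel's ray), 0 where there is no reading.
- r.calibration(name): a dict with "vfov" (degrees; the focal length in pixels is half the picture's height over the tangent of half this angle, whatever the lens; pixels are square), "cx", "cy" (the principal point, pixels), "dist" ([k1, k2, p1, p2, k3] as OpenCV has them; the pictures are not rectified), "rvec" (rotation vector, rad) and "tvec" (3), from world to camera coordinates, as OpenCV has them. Camera axes: x right, y down, z forward; pixel columns grow to the right and rows downward; lengths in mm; the calibration is good to about 2 mm. A picture is of the moment at which its call begins. calibration takes no time and is no camera call.
- r.hand_in(): hands the job in; it is judged then, once.
The state is a dict: "time": time; "joint_pos": joint angles; "qd": joint speeds; "joint_efforts": joint torques, N m; "tool_pos": TCP position; "tcp_rot": TCP orientation; "ft_force": force on the tool from outside, world axes, zero at the start; "wrist_torque": the same for the moment, N m; "finger_gap": finger opening in mm; "grip_force": force on a finger pad.
Only numpy, scipy, OpenCV 4.12 (cv2) and the standard library are available. Lean on these libraries where they do the work, as an engineer would, in place of code of your own. Each camera call takes 0.05 s, during which the arm holds its last target. There are 200 camera calls.

### The job

Seat the aluminium pump housing fully home over the two dowels of the leak-test base, its brass port facing the gauge post; then put the red tapered stopper upright in the housing's neck, until its collar rests on the rim. Set both down gently, let go, and leave the blue stopper and the other things on the bench where they stand.

Things in the scene. Friction and masses are not known exactly. Their poses are not given: they have to be found in the camera images.
- base: Grey leak-test base, fixed; place and yaw vary. Origin: centre of the underside of its slab, 180 (x) x 96 (y) x 30 mm. Two steel dowels stand on the slab (from z = 30 mm, y = 0): 18 mm diameter at x = +56 mm, 12 mm at x = -56 mm; each 26 mm tall, straight for 15 mm, then tapering by 5 mm in radius to the tip. At +y a foot (60 mm wide, 30 high, out to y = 106 mm) carries the gauge post.
- gauge (a point): Centre of the round white-faced gauge (52 mm across, y = 78 to 101 mm) on top of the base's gauge post, at x = 0, y = 90 mm, z = 135 mm in the base's frame; its top is at z = 161 mm. The post is 20 mm in diameter, at y = 90 mm; a brass nozzle (14 mm diameter, z = 70 mm) points from it to -y, its tip at y = 68 mm
- seat (a point): Centre of the base's top face, midway between the dowels, where the centre of the housing's underside must come to lie (30 mm over the bench, axes as the base).
- housing: Loose aluminium pump housing, about 500 g, upright on the bench. Origin: centre of its underside. Flange 150 (x) x 70 (y) x 16 mm with two through holes at y = 0: 21 mm diameter at x = +56 mm, 15 mm at x = -56 mm. Central round neck, 56 mm outer diameter, z = 16 to 76 mm, bore 38 mm, 60 mm deep. Brass port, 18 mm diameter, axis at z = 40 mm, sticks out at +y to y = 59 mm.
- neck (a point): Centre of the mouth of the housing's neck, on its rim, 76 mm above the housing's underside.
- port (a point): Tip of the housing's brass port, at x = 0, y = 58 mm, z = 40 mm in the housing's frame.
- rack: Grey stopper rack, fixed, 180 (x) x 70 (y) x 45 mm, origin at the centre of its underside. Two 38 mm round holes at x = -50 and +50 mm; one stopper hangs by its collar in each. Which stopper is in which hole varies.
- red_stopper: Loose red stopper, 90 g, 83 mm tall, upright; origin: centre of its lower tip. Black taper, 24 mm diameter at z = 0 to 33 mm at z = 32 mm; red collar 48 mm diameter, z = 32 to 38 mm; red round grip 28 mm diameter, z = 38 to 83 mm. In the rack its origin is 13 mm over the bench; in the neck, 44 mm above the housing's underside.
- blue_stopper: Blue stopper of the same form and size as the red one, in the other hole of the rack (same origin). To be left alone.
- bottle: Yellow plastic bottle, 64 mm diameter, 190 mm tall, origin at the centre of its underside. To be left alone.
- dial_stand: Dial gauge stand, blue foot 64 x 64 x 22 mm, steel column and dial up to 212 mm high within the foot's outline; origin at the centre of its underside. To be left alone.
- bearing_ring: Steel ring lying flat, 68 mm outer and 44 mm inner diameter, 30 mm high; origin at the centre of its underside. To be left alone.
Things that resemble listed ones, but are neither listed nor needed, are in the scene too. Several things have the shape of the red_stopper; the one meant has the colours described above. Several things have the shape of the housing; the one meant has the colours described above.

How it is judged (in metres and radians):
On the way, in this order (a step that is already met when the one before it is completed fails the run):
1. the housing is seated home on the dowels, port towards the gauge post (horizontal distance between housing and seat below 0.004 m and z of housing in the frame of base below 0.033 m and y of port in the frame of base above 0.045 m and angle between housing's own z axis and vertical below 0.05 rad), for 0.2 s.
2. then the red stopper is in the neck, collar on the rim (horizontal distance between red_stopper and neck below 0.005 m and z of red_stopper in the frame of housing between 0.038 and 0.0475 m and angle between red_stopper's own z axis and vertical below 0.08 rad), for 0.2 s.
At the end, for the whole second after the job is handed in: Housing on the base: within 3 mm of its top, 4 mm of the seat's centre, level within 0.05 rad, port towards the gauge post. Red stopper in the neck: within 5 mm of its axis, collar within 3.5 mm of the rim, upright within 0.08 rad. Both at rest (all of step 1 and all of step 2 and linear speed of each of housing, red_stopper below 0.02 m/s); the robot touches nothing.
It fails at once if the yellow bottle, dial gauge stand, steel ring or blue stopper is moved more than 20 mm or tipped (distance of any of bottle, dial_stand, bearing_ring, blue_stopper from where it was at the start of the episode above 0.02 m or angle between any of bottle, dial_stand, bearing_ring, blue_stopper's own z axis and vertical above 0.35 rad).
It fails at once if the housing is slammed or forced onto the base (over 80 N) (contact force between housing and base above 80 N).
It fails at once if the red stopper is slammed or forced into the housing (over 60 N) (contact force between red_stopper and housing above 60 N).
It also fails if it takes over 72 s, if anything falls off the work surface, if the arm or the gripper's body presses on something with over 40 N, if the wrist force passes 120 N, or if a joint passes its speed limit or range.

## Working session

There is one attempt and no reset: what is moved stays moved. The work goes in short steps, Python scripts to look and compute and a shell command to move; the robot and the scene stay as the last step left them, time stands still between calls to the robot, and variables do not carry over. Pictures are saved under pics/ and viewed, at most 10 in all, crops included, and the job is handed in when it is done.

```bash
mkdir -p pics; python3 - <<'E'
from bench import r
import cv2,numpy as np
for n in("side","top"):
    p,d=r.snapshot(n); cv2.imwrite(f"pics/{n}0.png",p); np.save(f"{n}0.npy",d); c=r.calibration(n); print(n,c,(d>0).mean())
s=r.sense(); print(s)
E
```

```text
side {'vfov': 57.09958661920853, 'cx': 259.2288386224464, 'cy': 191.1254798665836, 'dist': array([0.02618754, 0.        , 0.        , 0.        , 0.        ]), 'rvec': array([ 2.31650569, -0.72831772,  0.26964637]), 'tvec': array([-332.87311171,  274.89609435, 1044.25779909])} 0.9959615071614584
top {'vfov': 44.04568054854974, 'cx': 256.33120654500163, 'cy': 190.48472696977467, 'dist': array([-0.13466969,  0.        ,  0.        ,  0.        ,  0.        ]), 'rvec': array([ 2.20316613, -2.17720457,  0.07436011]), 'tvec': array([  57.42355481,  453.2556807 , 1729.77440584])} 0.9958597819010416
{'time': 0.1, 'joint_pos': array([ 6.64405488e+01,  7.51066914e+00,  8.53256768e+01,  1.63158829e-03,
        8.72610282e+01, -4.89468035e+00]), 'qd': array([-0.01543178, -0.13788552, -0.0871424 , -0.01741206, -0.05257569,
       -0.07961428]), 'joint_efforts': array([ 1.33746007e-04, -5.70939696e+01, -5.01949275e+01, -2.12780328e-04,
        7.86923716e-03,  1.12224761e-04]), 'tool_pos': array([191.81238692, 568.01007144, 249.32519261]), 'tcp_rot': array([-1.79903120e+02, -9.93203418e-03,  1.61335141e+02]), 'ft_force': array([0.30664992, 0.51868311, 0.09482266]), 'wrist_torque': array([-0.00560375, -0.00087775, -0.02514194]), 'grip_force': 0.0, 'finger_gap': 85.50019194642634}
```

View pics/top0.png

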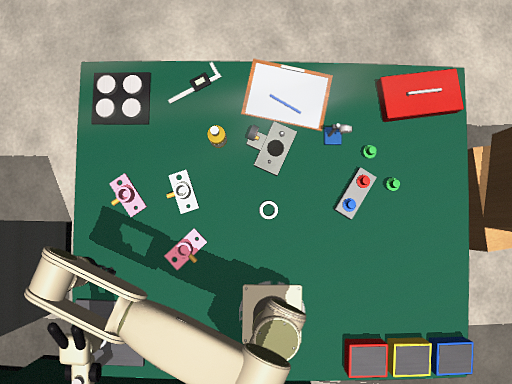

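View pics/side0.png

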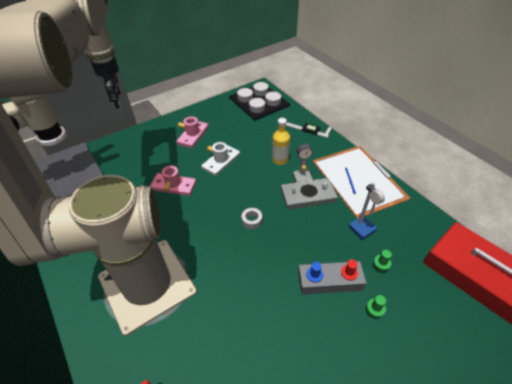

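Top view: the housing candidates are white/aluminium (183,190), pink (126,195) and pink (186,250). Only the white one fits "aluminium". Stopper candidates are red (362,181), blue (349,204), green (370,151) and green (393,184). Only the red one, in the rack, fits. The base is at (275,148), with its gauge at (253,132). The side view agrees: aluminium housing at (221,155), red stopper at (351,269). Next: a confirming crop and the measurements.

```bash
cat > h.py <<'E'
from bench import r
import cv2,numpy as np
from scipy.spatial.transform import Rotation as Ro
def cam(n):
    c=r.calibration(n); f=192/np.tan(np.radians(c["vfov"]/2))
    K=np.array([[f,0,c["cx"]],[0,f,c["cy"]],[0,0,1]]); R=cv2.Rodrigues(c["rvec"])[0]
    return K,c["dist"],R,np.array(c["tvec"])
def rays(n,uv):
    K,D,R,t=cam(n); x=cv2.undistortPoints(np.float64(uv).reshape(-1,1,2),K,D)[:,0]
    return -R.T@t, np.c_[x,np.ones(len(x))]@R   # points = C + depth*dir
def plane(n,uv,z):
    C,d=rays(n,uv); return C+d*((z-C[2])/d[:,2])[:,None]
def cloud(n,dep):
    v,u=np.mgrid[:384,:512]; C,d=rays(n,np.c_[u.ravel(),v.ravel()])
    return (C+d*dep.reshape(-1,1)).reshape(384,512,3)
def tri(uv1,uv2): # top, side
    C1,d1=rays("top",[uv1]);C2,d2=rays("side",[uv2]);d1=d1[0];d2=d2[0]
    s=np.linalg.lstsq(np.c_[d1,-d2],C2-C1,rcond=None)[0]
    a=C1+s[0]*d1;b=C2+s[1]*d2; return (a+b)/2,np.linalg.norm(a-b)
def snap(n,f=None):
    p,d=r.snapshot(n)
    if f: cv2.imwrite(f"pics/{f}.png",p)
    return p,d
E
python3 - <<'E'
from h import *
t=cv2.imread("pics/top0.png");s=cv2.imread("pics/side0.png")
a=cv2.resize(t[115:225,110:210],(400,440),interpolation=2);b=cv2.resize(t[110:220,230:410],(400,244),interpolation=2)
c=cv2.resize(s[130:220,190:350],(400,225),interpolation=2)
cv2.imwrite("pics/crop1.png",np.hstack([a,np.vstack([b,c])[:440]]))
ct=cloud("top",np.load("top0.npy"));cs=cloud("side",np.load("side0.npy"))
def stat(nm,cl,box,zs):
    u0,v0,u1,v1=box;P=cl[v0:v1,u0:u1].reshape(-1,3)
    for z0,z1 in zs:
        Q=P[(P[:,2]>z0)&(P[:,2]<z1)]
        if len(Q)>5:
            rc=cv2.minAreaRect(np.float32(Q[:,:2]));print(nm,(z0,z1),len(Q),np.median(Q,0).round(1),"rect",np.round(rc[0],1),np.round(rc[1],1),round(rc[2],1))
stat("bench t",ct,(290,200,330,240),[(-30,30)]);stat("bench s",cs,(200,230,240,260),[(-30,30)])
hb=(160,160,207,222);bb=(240,115,303,180);rb=(330,160,382,224)
stat("hous t",ct,hb,[(9,25),(65,90)])
stat("hous s",cs,(196,135,246,178),[(9,25),(65,90)])
stat("base t",ct,bb,[(22,38),(45,62),(120,175)])
stat("base s",cs,(275,140,340,210),[(22,38),(45,62),(120,175)])
stat("rack t",ct,rb,[(35,49),(85,105)]);stat("rack s",cs,(295,250,370,298),[(35,49),(85,105)])
for nm,im in(("top",t),("side",s)):
    h=cv2.cvtColor(im,cv2.COLOR_BGR2HSV)
    for col,lo,hi in(("red",0,8),("blue",100,125),("yellow",18,32)):
        m=((h[...,0]>=lo)&(h[...,0]<=hi)&(h[...,1]>130)&(h[...,2]>90)).astype(np.uint8)
        _,_,st,ce=cv2.connectedComponentsWithStats(m)
        print(nm,col,[(x.round(1).tolist(),q[:5].tolist()) for x,q in zip(ce[1:],st[1:]) if 15<q[4]<400])
E
```

```text
bench t (-30, 30) 1595 [ 3.471e+02 -1.349e+02 -3.000e-01] rect [ 348.5 -136.1] [144.9 147.6] 0.5
bench s (-30, 30) 1196 [247.4  -4.   -0.3] rect [246.8  -0. ] [119.  130.1] 57.5
hous t (9, 25) 590 [440.1 330.3  16. ] rect [450.2 334.9] [218.8 165.1] 0.2
hous t (65, 90) 109 [447.2 331.7  75.2] rect [445.6 332.4] [53.3 54.1] 1.0
hous s (9, 25) 372 [426.4 316.   15. ] rect [426.1 394.4] [153.1 217.1] 19.0
hous s (65, 90) 104 [448.8 325.5  73.5] rect [449.6 327.9] [55.5 52.9] 69.3
base t (22, 38) 1334 [616.2   2.8  29.4] rect [621.4  21.1] [152.7 182. ] 66.1
base t (45, 62) 21 [656.2 -23.8  52.1] rect [604.8   7.3] [ 94.3 111.5] 15.4
base t (120, 175) 111 [642.3  77.  155.9] rect [645.6  77.4] [23.3 53. ] 66.2
base s (22, 38) 1265 [619.1  -3.1  29.6] rect [638.2  56.3] [243.8 179.7] 67.0
base s (45, 62) 79 [638.6 170.8  53.1] rect [640.   78.7] [213.7 120.1] 72.7
base s (120, 175) 185 [641.4  68.1 144.6] rect [645.7 121.1] [136.1  49.9] 89.7
rack t (35, 49) 638 [ 446.2 -298.2   44.1] rect [ 446.3 -297.2] [ 73.  182.7] 58.7
rack t (85, 105) 99 [ 478.5 -310.5   94.5] rect [ 447.2 -297.7] [
[... 386 characters left out ...]
4.4], [343, 198, 13, 13, 122]), ([451.7, 358.1], [436, 342, 38, 34, 273])]
top yellow [([216.5, 135.6], [207, 125, 18, 19, 193]), ([170.1, 194.8], [166, 193, 9, 5, 22]), ([114.6, 201.5], [111, 199, 8, 6, 26]), ([192.4, 258.2], [189, 254, 8, 9, 40]), ([409.6, 353.3], [388, 338, 44, 39, 388])]
side red [([349.7, 270.1], [341, 259, 17, 21, 257]), ([144.9, 382.0], [141, 380, 8, 4, 22])]
side blue [([350.3, 180.9], [346, 169, 9, 24, 30]), ([362.8, 227.0], [349, 218, 28, 19, 290]), ([314.8, 272.1], [307, 261, 16, 21, 234])]
side yellow [([180.9, 124.6], [179, 123, 5, 4, 17]), ([280.9, 137.2], [273, 127, 17, 20, 260]), ([279.8, 161.4], [273, 159, 15, 5, 43]), ([167.1, 185.8], [165, 183, 5, 7, 19])]
```

View pics/crop1.png

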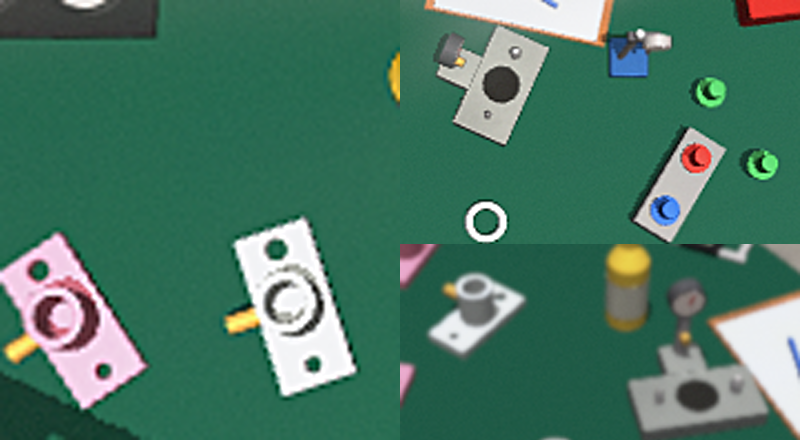

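Crop: the part with the white-silver flange (top px 183,190) is the aluminium housing, its larger hole on the +x side and its port to +y. The neighbouring one is pink. The red stopper is in the far hole of the rack. The base has a dark disc at its centre and its larger dowel at the far end. Refining centres and yaws from both views:

```bash
cat > m.py <<'E'
from h import *
def near(cl,c,rad,z0,z1):
    m=(np.hypot(cl[...,0]-c[0],cl[...,1]-c[1])<rad)&(cl[...,2]>z0)&(cl[...,2]<z1); return m
def rect(cl,m):
    rc=cv2.minAreaRect(np.float32(cl[m][:,:2])); return np.round(np.r_[rc[0],rc[1],rc[2]],1)
def blobs(im,lo,hi,box,amin):
    g=cv2.cvtColor(im,cv2.COLOR_BGR2GRAY); m=((g>=lo)&(g<=hi)).astype(np.uint8); u0,v0,u1,v1=box
    k=np.zeros_like(m);k[v0:v1,u0:u1]=m[v0:v1,u0:u1]
    _,_,st,ce=cv2.connectedComponentsWithStats(k); return [(c,q) for c,q in zip(ce[1:],st[1:]) if q[4]>=amin]
E
python3 - <<'E'
from m import *
I={n:cv2.imread(f"pics/{n}0.png") for n in("top","side")}
C={n:cloud(n,np.load(n+"0.npy")) for n in I}
for n in I:
    cl=C[n]
    print(n,"flange",rect(cl,near(cl,(446,332),86,10,21)),"rim",rect(cl,near(cl,(446,332),40,68,85)))
    m=near(cl,(446,332),40,68,85);v,u=np.nonzero(m);print("  rim uv",u.mean().round(1),v.mean().round(1),"z",np.median(cl[m][:,2]))
    print("  slab",rect(cl,near(cl,(610,-5),112,24,36)),"dowelpts")
    for z0,z1 in((42,60),):
        m=near(cl,(610,-5),75,z0,z1).astype(np.uint8);_,_,st,ce=cv2.connectedComponentsWithStats(m)
        for i in range(1,len(ce)):
            if st[i][4]>1: print("   ",ce[i].round(1),st[i][4],np.median(cl[_==i] ,0).round(1))
    for c,q in blobs(I[n],0,75,{"top":(250,120,300,175),"side":(285,170,340,210)}[n],12): print("  dark base",c.round(1),q,plane(n,[c],30).round(1))
    for c,q in blobs(I[n],0,130,{"top":(165,170,202,214),"side":(200,135,242,172)}[n],3): print("  dark hous",c.round(1),q,plane(n,[c],16).round(1))
    for lab,z0,z1,c in(("redtop",89,100,(490,-325)),("bluetop",89,100,(404,-272))):
        m=near(cl,c,30,z0,z1);v,u=np.nonzero(m);print("  ",lab,rect(cl,m),np.median(cl[m],0).round(1))
E
```

```text
top flange [446.8 331.3 150.3 169.6  19. ] rim [445.6 332.4  53.3  54.1   1. ]
  rim uv 180.7 190.1 z 75.22321267428799
  slab [620.9  21.5 152.6 180.9  66.3] dowelpts
    [281.6 133.1] 16 [659.6 -27.5  50.5]
    [269.1 161. ] 8 [557.6  18.3  49.1]
  dark base [275.  147.6] [267 140  16  16 201] [[609.9  -3.7  30. ]]
  dark base [254.4 148. ] [250 146  10   5  13] [[607.6  71.8  30. ]]
  dark base [263.4 169.8] [254 165  21  10  26] [[527.7  37.8  30. ]]
  dark hous [169.9 194.8] [165 170  17  44 378] [[432.8 380.8  16. ]]
  dark hous [196.  188.8] [183 170  19  44 411] [[456.2 284.7  16. ]]
  dark hous [178.5 177. ] [176 175   6   5  22] [[498.9 350.6  16. ]]
  dark hous [178.  188.8] [176 185   7  10  25] [[455.1 351.3  16. ]]
  dark hous [187.3 192.9] [181 184  10  15  32] [[440.5 316.5  16. ]]
  dark hous [187.8 205.7] [186 204   4   4  11] [[393.3 313.8  16. ]]
   redtop [ 490.9 -322.7   25.8   24.8   89.8] [ 489.5 -324.7   94.3]
   bluetop [ 404.5 -271.1   25.4   23.5   52.5] [ 403.6 -271.1   94. ]
side flange [449.6 326.7 153.1  73.3  18.8] rim [450.3 325.2  54.   53.6  48. ]
  rim uv 219.6 147.7 z 73.73344537250432
  slab [621.6  17.1 157.9 179.7  67.3] dowelpts
    [324.2 185.4] 21 [658.6 -34.2  50.3]
    [293.6 190.1] 11 [558.6  10.7  48.8]
  dark base [288.9 176. ] [285 170  10  13 108] [[599.5  88.5  30. ]]
  dark base [316.  173.5] [310 170  14   8  78] [[689.2  41.1  30. ]]
  dark base [308.5 190.2] [301 185  16  12 136] [[612.8  -6.7  30. ]]
  dark base [316.8 205.3] [285 197  55  13 420] [[591.  -76.2  30. ]]
  dark hous [221.1 151.3] [ 200  135   42   37 1031] [[472.  363.3  16. ]]
  dark hous [219.1 146.5] [216 145   8   4  27] [[480.4 392.9  16. ]]
   redtop [ 490.1 -327.9   25.5   26.1   61.3] [ 488.4 -328.7   95.3]
   bluetop [ 405.6 -277.2   27.4   24.9   50.5] [ 403.7 -277.6   95.1]
```

Measured heights agree with the text: rim 75, flange 16, dowels ~52, stopper top 95. So do the sizes: 112 mm hole spacing and 112 mm dowel spacing. Averaging the views gives:
- Housing: (448, 329), yaw 19°
- Base: (611, -5), yaw -24°
- Red stopper: (490.5, -325)

I'm turning the tool to yaw 109° and moving over the housing.

```bash
python3 -m handwheel '[[0,0,0,0,0,6.54,0.085],[0,0,0,0,0,6.54,0.085],[0,0,0,0,0,6.54,0.085],[0,0,0,0,0,6.54,0.085],[0,0,0,0,0,6.54,0.085],[0,0,0,0,0,6.54,0.085],[0,0,0,0,0,6.54,0.085],[0,0,0,0,0,6.54,0.085]]' 30
python3 -m handwheel '[[-0.0258,0.0137,0,0,0,0,0.085],[-0.0258,0.0137,0,0,0,0,0.085],[-0.0258,0.0137,0,0,0,0,0.085],[-0.0258,0.0137,0,0,0,0,0.085],[-0.0258,0.0137,0,0,0,0,0.085],[-0.0258,0.0137,0,0,0,0,0.085]]'
python3 -m handwheel '[[-0.0258,0.0137,0,0,0,0,0.085],[-0.0258,0.0137,0,0,0,0,0.085],[-0.0258,0.0137,0,0,0,0,0.085],[-0.0258,0.0137,0,0,0,0,0.085],[-0.0258,0.0137,0,0,0,0,0.085],[-0.0258,0.0137,0,0,0,0,0.085],[0,0,0,0,0,0,0.085],[0,0,0,0,0,0,0.085]]'
```

```text
time: 0.77
tool_pos: [191.9, 568.1, 249.6]
tcp_rot: [-180.0, 0.0, 108.7]
ft_force: [-0.7, 0.2, 0.5]
finger_gap: 85.1
grip_force: 0.0
time: 1.27
tool_pos: [320.8, 447.6, 249.8]
tcp_rot: [-180.0, 0.0, 109.0]
ft_force: [0.1, 0.3, -0.2]
finger_gap: 85.1
grip_force: 0.0
time: 1.93
tool_pos: [449.0, 328.1, 249.7]
tcp_rot: [-179.9, 0.0, 108.8]
ft_force: [-0.6, 0.1, 0.5]
finger_gap: 84.5
grip_force: 0.0
```

```bash
python3 -m handwheel '[[0,0,0.025,0,0,0,0.085],[0,0,0.025,0,0,0,0.085],[0,0,0.025,0,0,0,0.085],[0,0,0.025,0,0,0,0.085],[0,0,0.025,0,0,0,0.085],[0,0,0.02,0,0,0,0.085],[0,0,0.015,0,0,0,0.085],[0,0,0,0,0,0,0.085]]'
python3 -m handwheel '[[0,0,0.01,0,0,0,0.085],[0,0,0.01,0,0,0,0.085],[0,0,0.01,0,0,0,0.085],[0,0,0.01,0,0,0,0.085],[0,0,0,0,0,0,0.085]]'
python3 -m handwheel '[[0,0,0,0,0,0,0.06],[0,0,0,0,0,0,0.06],[0,0,0,0,0,0,0.06],[0,0,0,0,0,0,0.05],[0,0,0,0,0,0,0.05],[0,0,0,0,0,0,0.05],[0,0,0,0,0,0,0.05],[0,0,0,0,0,0,0.05]]' 40
python3 -m handwheel '[[0,0,0,0,0,0,0.05],[0,0,0,0,0,0,0.05],[0,0,0,0,0,0,0.05],[0,0,0,0,0,0,0.05]]' 40
```

```text
time: 2.6
tool_pos: [444.7, 328.7, 86.0]
tcp_rot: [-179.6, 0.1, 109.1]
ft_force: [-0.4, -0.8, -0.2]
finger_gap: 84.8
grip_force: 0.0
time: 3.02
tool_pos: [447.0, 328.6, 47.9]
tcp_rot: [-179.8, 0.0, 109.0]
ft_force: [-0.9, -0.2, -0.4]
finger_gap: 84.9
grip_force: 0.0
time: 3.68
tool_pos: [448.8, 329.6, 51.1]
tcp_rot: [179.9, -0.0, 109.0]
ft_force: [-1.7, -1.4, 6.7]
finger_gap: 54.3
grip_force: 44.7
time: 4.02
tool_pos: [448.8, 329.6, 51.2]
tcp_rot: [179.9, -0.0, 109.0]
ft_force: [-1.2, -1.1, 5.9]
finger_gap: 54.5
grip_force: 44.7
```

```bash
python3 -m handwheel '[[0,0,-0.01,0,0,0,0.05],[0,0,-0.02,0,0,0,0.05],[0,0,-0.03,0,0,0,0.05],[0,0,-0.03,0,0,0,0.05],[0,0,-0.03,0,0,0,0.05],[0,0,-0.03,0,0,0,0.05],[0,0,-0.03,0,0,0,0.05],[0,0,-0.02,0,0,0,0.05]]' 40
python3 -m handwheel '[[0,0,0,0,0,5.375,0.05],[0,0,0,0,0,5.375,0.05],[0,0,0,0,0,5.375,0.05],[0,0,0,0,0,5.375,0.05],[0,0,0,0,0,5.375,0.05],[0,0,0,0,0,5.375,0.05],[0,0,0,0,0,5.375,0.05],[0,0,0,0,0,5.375,0.05]]'
python3 -m handwheel '[[-0.0171,0.02035,0,0,0,0,0.05],[-0.0171,0.02035,0,0,0,0,0.05],[-0.0171,0.02035,0,0,0,0,0.05],[-0.0171,0.02035,0,0,0,0,0.05],[-0.0171,0.02035,0,0,0,0,0.05],[-0.0171,0.02035,0,0,0,0,0.05],[-0.0171,0.02035,0,0,0,0,0.05]]'
python3 -m handwheel '[[-0.0171,0.02035,0,0,0,0,0.05],[-0.0171,0.02035,0,0,0,0,0.05],[-0.0171,0.02035,0,0,0,0,0.05],[-0.0171,0.02035,0,0,0,0,0.05],[-0.0171,0.02035,0,0,0,0,0.05],[-0.0171,0.02035,0,0,0,0,0.05],[-0.0171,0.02035,0,0,0,0,0.05],[0,0,0,0,0,0,0.05]]'
python3 -m handwheel '[[0,0,0,0,0,0,0.05],[0,0,0,0,0,0,0.05],[0,0,0,0,0,0,0.05]]'
python3 - <<'E'
from m import *
p,d=snap("side","side1");cs=cloud("side",d);np.save("side1.npy",d)
p2,d2=snap("top","top1");np.save("top1.npy",d2)
a=p[60:260,220:420];b=p2[80:220,200:340]
cv2.imwrite("pics/crop2.png",np.hstack([cv2.resize(a,(400,400)),cv2.resize(b,(400,400))]))
E
```

```text
time: 4.68
tool_pos: [448.5, 329.4, 253.5]
tcp_rot: [179.9, -0.0, 109.0]
ft_force: [-0.1, 0.4, -4.8]
finger_gap: 54.0
grip_force: 44.7
time: 5.35
tool_pos: [447.7, 328.9, 249.6]
tcp_rot: [-179.9, 0.1, 65.7]
ft_force: [-0.2, 0.6, -4.9]
finger_gap: 54.1
grip_force: 44.7
time: 5.93
tool_pos: [529.5, 160.6, 249.7]
tcp_rot: [-179.9, 0.1, 66.0]
ft_force: [0.8, 0.1, -5.0]
finger_gap: 54.0
grip_force: 44.8
time: 6.6
tool_pos: [612.0, -9.9, 249.4]
tcp_rot: [180.0, 0.1, 65.8]
ft_force: [-1.3, -0.6, -5.4]
finger_gap: 54.2
grip_force: 45.8
time: 6.85
tool_pos: [610.7, -4.4, 249.9]
tcp_rot: [-179.9, 0.0, 66.1]
ft_force: [-0.4, 0.7, -5.2]
finger_gap: 54.2
grip_force: 45.8
```

View pics/crop2.png

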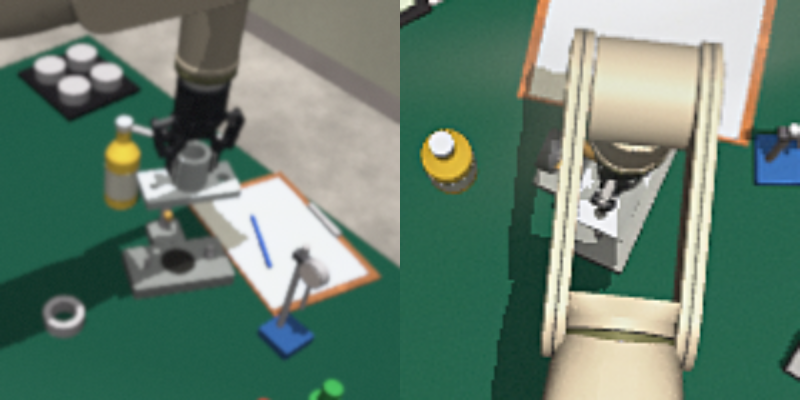

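The side crop shows the housing held level in the gripper above the base. The port side is hidden, towards the gauge. The top view is blocked by the arm, so alignment will come from the side camera. Lowering to about 20 mm above the dowel tips, then measuring.

```bash
python3 -m handwheel '[[0,0,0.02,0,0,0,0.05],[0,0,0.02,0,0,0,0.05],[0,0,0.02,0,0,0,0.05],[0,0,0.02,0,0,0,0.05],[0,0,0.02,0,0,0,0.05],[0,0,0.015,0,0,0,0.05],[0,0,0.01,0,0,0,0.05],[0,0,0,0,0,0,0.05]]'
python3 -m handwheel '[[0,0,0,0,0,0,0.05],[0,0,0,0,0,0,0.05],[0,0,0,0,0,0,0.05]]'
cat > al.py <<'E'
from m import *
import sys
tag=sys.argv[1];p,d=snap("side","side_"+tag);cl=cloud("side",d)
s=r.sense();tz=s["tool_pos"][2];print(s["tool_pos"].round(1),s["tcp_rot"].round(2))
zt=tz-50+15.5
m=near(cl,(612,-7),90,zt-6,zt+5);Z=cl[m];print("n",len(Z),"z",np.median(Z[:,2]).round(1));q=rect(cl,m);print("flange",q)
m2=near(cl,(612,-7),45,zt+50,zt+68);
A=np.c_[Z[:,:2]-Z[:,:2].mean(0),np.ones(len(Z))];print("tilt",np.linalg.lstsq(A,Z[:,2],rcond=None)[0].round(3))
cv2.imwrite(f"pics/crop_{tag}.png",cv2.resize(p[110:230,250:370],(600,600),interpolation=2))
E
python3 al.py a
```

```text
time: 7.62
tool_pos: [609.3, -4.4, 122.4]
tcp_rot: [-179.7, 0.1, 66.1]
ft_force: [-1.3, -0.3, -5.9]
finger_gap: 54.5
grip_force: 45.6
time: 7.87
tool_pos: [612.5, -5.2, 127.2]
tcp_rot: [179.8, -0.1, 66.0]
ft_force: [-0.0, -0.2, -5.3]
finger_gap: 54.4
grip_force: 45.6
[612.4  -5.3 127.1] [ 1.7985e+02 -5.0000e-02  6.6020e+01]
n 456 z 91.4
flange [624.3  13.9 122.  150.1  65.3]
tilt [3.0000e-03 3.0000e-03 9.1421e+01]
```

View pics/crop_a.png

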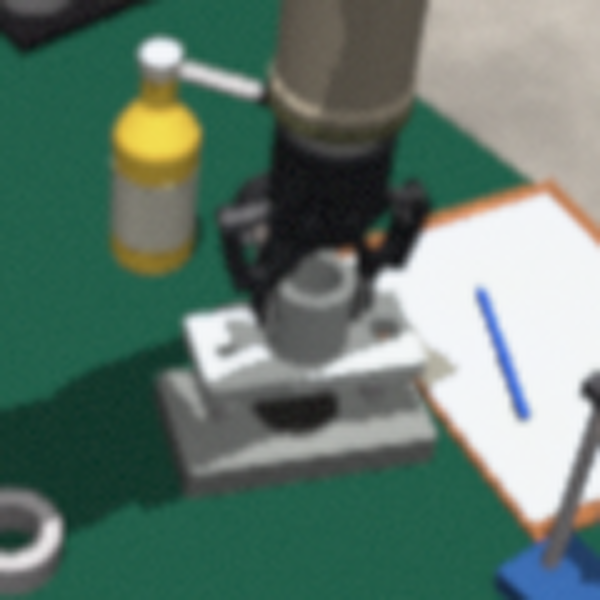

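```bash
cat > ed.py <<'E'
from m import *
def edges(cl,z0,z1,hx,hy,yaw=-24.,o=(612,-7)):
    m=near(cl,o,120,z0,z1);P=cl[m][:,:2]-o;a=np.radians(yaw);x=P@[np.cos(a),np.sin(a)];y=P@[-np.sin(a),np.cos(a)]
    k=(abs(x)<hx+8)&(y>-hy-8)&(y<hy-4);x,y=x[k],y[k]
    bx=np.arange(-hx+8,hx-8,6);E=np.array([[c+3,y[(x>=c)&(x<c+6)].min()] for c in bx if ((x>=c)&(x<c+6)).sum()>2])
    E=E[abs(E[:,1]+hy)<8];sl=np.polyfit(E[:,0],E[:,1],1)
    by=np.arange(-hy+6,hy-12,6);X=np.array([[x[(y>=c)&(y<c+6)].min(),x[(y>=c)&(y<c+6)].max()] for c in by if ((y>=c)&(y<c+6)).sum()>4])
    lo,hi=np.median(X,0);print("yaw",round(yaw+np.degrees(np.arctan(sl[0])),2),"near edge -> y ctr",round(sl[1]+hy,2),"x",lo.round(1),hi.round(1),"ctr",round((lo+hi)/2,2),"n",len(E),len(X))
E
python3 - <<'E'
from ed import *
cs=cloud("side",np.load("side0.npy"));edges(cs,26,34,90,48)
ct=cloud("top",np.load("top0.npy"));edges(ct,26,34,90,48)
edges(ct,10,21,75,35,19,(446,332));edges(cs,10,21,75,35,19,(450,326))
for _ in range(3):
    p,d=snap("side");edges(cloud("side",d),86,97,75,35)
E
```

```text
yaw -24.14 near edge -> y ctr -1.14 x -88.5 87.4 ctr -0.52 n 28 13
yaw -23.56 near edge -> y ctr 3.37 x -91.3 85.2 ctr -3.05 n 26 13
yaw 19.37 near edge -> y ctr 1.09 x -73.3 73.7 ctr 0.23 n 23 9
yaw 18.68 near edge -> y ctr 1.62 x -74.7 74.2 ctr -0.25 n 23 9
yaw -23.78 near edge -> y ctr 0.89 x -72.0 76.3 ctr 2.16 n 23 9
yaw -24.33 near edge -> y ctr 0.98 x -71.6 76.2 ctr 2.28 n 23 9
yaw -24.19 near edge -> y ctr 0.95 x -72.1 75.6 ctr 1.79 n 23 9
```

```bash
python3 -m handwheel '[[-0.001,-0.002,0.004,0,0,0,0.05],[0,0,0.008,0,0,0,0.05],[0,0,0.006,0,0,0,0.05],[0,0,0.004,0,0,0,0.05],[0,0,0,0,0,0,0.05],[0,0,0,0,0,0,0.05]]'
python3 -m handwheel '[[0,0,0.002,0,0,0,0.05],[0,0,0.002,0,0,0,0.05],[0,0,0.002,0,0,0,0.05],[0,0,0,0,0,0,0.05],[0,0,0,0,0,0,0.05]]'
python3 -m handwheel '[[0,0,0.002,0,0,0,0.05],[0,0,0.002,0,0,0,0.05],[0,0,0,0,0,0,0.05],[0,0,0,0,0,0,0.05]]'
```

```text
time: 8.57
tool_pos: [608.5, -5.3, 102.4]
tcp_rot: [-179.9, 0.0, 66.0]
ft_force: [0.9, 0.0, -6.0]
finger_gap: 54.0
grip_force: 45.9
time: 8.98
tool_pos: [608.9, -5.4, 97.2]
tcp_rot: [-180.0, 0.0, 66.0]
ft_force: [0.0, -0.8, -4.9]
finger_gap: 54.2
grip_force: 45.9
time: 9.32
tool_pos: [609.1, -5.7, 93.1]
tcp_rot: [180.0, 0.0, 66.0]
ft_force: [0.9, -2.5, -6.8]
finger_gap: 54.3
grip_force: 45.7
```

Lateral forces are small and the underside is already below the tapers, so both dowels are in their holes.

```bash
python3 -m handwheel '[[0,0,0.002,0,0,0,0.05],[0,0,0.002,0,0,0,0.05],[0,0,0.002,0,0,0,0.05],[0,0,0,0,0,0,0.05],[0,0,0,0,0,0,0.05]]'
python3 -m handwheel '[[0,0,0.0015,0,0,0,0.05],[0,0,0.0015,0,0,0,0.05],[0,0,0,0,0,0,0.05],[0,0,0,0,0,0,0.05]]'
python3 -m handwheel '[[0,0,0.001,0,0,0,0.05],[0,0,0.001,0,0,0,0.05],[0,0,0,0,0,0,0.05],[0,0,0,0,0,0,0.05]]'
```

```text
time: 9.73
tool_pos: [609.1, -5.6, 87.0]
tcp_rot: [180.0, 0.0, 66.0]
ft_force: [1.7, -4.3, -7.3]
finger_gap: 54.2
grip_force: 45.6
time: 10.07
tool_pos: [609.2, -5.6, 84.3]
tcp_rot: [180.0, 0.0, 66.0]
ft_force: [1.9, -5.3, -5.4]
finger_gap: 54.2
grip_force: 45.9
time: 10.4
tool_pos: [609.3, -5.6, 82.4]
tcp_rot: [180.0, 0.0, 66.0]
ft_force: [1.3, -5.8, -4.0]
finger_gap: 53.8
grip_force: 46.0
```

```bash
python3 -m handwheel '[[-0.0005,0.0003,0.001,0,0,0,0.05],[0,0,0.0005,0,0,0,0.05],[0,0,0,0,0,0,0.05],[0,0,0,0,0,0,0.05]]'
python3 -m handwheel '[[0,0,0.001,0,0,0,0.05],[0,0,0,0,0,0,0.05],[0,0,0,0,0,0,0.05]]'
```

```text
time: 10.73
tool_pos: [609.2, -5.8, 81.2]
tcp_rot: [180.0, -0.0, 66.0]
ft_force: [-2.8, -2.7, 2.7]
finger_gap: 54.1
grip_force: 46.5
time: 10.98
tool_pos: [609.3, -5.8, 81.2]
tcp_rot: [180.0, -0.0, 66.0]
ft_force: [-7.7, -3.3, 10.1]
finger_gap: 54.1
grip_force: 47.5
```

Seated: z stopped at 81.2, exactly 30 mm above the grasp height, with upward force. Releasing, rising, and heading for the rack by a path that keeps clear of the dial stand.

```bash
python3 -m handwheel '[[0,0,-0.0005,0,0,0,0.056],[0,0,0,0,0,0,0.065],[0,0,0,0,0,0,0.075],[0,0,0,0,0,0,0.085],[0,0,0,0,0,0,0.085],[0,0,0,0,0,0,0.085],[0,0,0,0,0,0,0.085]]' 30
python3 -m handwheel '[[0,0,-0.005,0,0,0,0.085],[0,0,-0.02,0,0,0,0.085],[0,0,-0.03,0,0,0,0.085],[0,0,-0.03,0,0,0,0.085],[0,0,-0.03,0,0,0,0.085],[0,0,-0.03,0,0,0,0.085],[0,0,-0.02,0,0,0,0.085],[0,0,-0.005,0,0,7,0.06]]'
python3 -m handwheel '[[-0.012,-0.02,0,0,0,0,0.05],[-0.012,-0.02,0,0,0,0,0.045],[-0.012,-0.02,0,0,0,0,0.045]]'
python3 -m handwheel '[[-0.0249,0.0101,0,0,0,0,0.045],[-0.0249,0.0101,0,0,0,0,0.045],[-0.0249,0.0101,0,0,0,0,0.045],[-0.0249,0.0101,0,0,0,0,0.045],[-0.0249,0.0101,0,0,0,0,0.045],[-0.0249,0.0101,0,0,0,0,0.045]]'
python3 -m handwheel '[[-0.0249,0.0101,0,0,0,0,0.045],[-0.0249,0.0101,0,0,0,0,0.045],[-0.0249,0.0101,0,0,0,0,0.045],[-0.0249,0.0101,0,0,0,0,0.045],[-0.0249,0.0101,0,0,0,0,0.045],[-0.0249,0.0101,0,0,0,0,0.045],[0,0,0,0,0,0,0.045],[0,0,0,0,0,0,0.045]]'
python3 - <<'E'
from ed import *
p,d=snap("top");ct=cloud("top",d);p2,d2=snap("side");cs=cloud("side",d2)
cv2.imwrite("pics/crop3.png",np.hstack([cv2.resize(p[100:190,230:350],(400,300),interpolation=2),cv2.resize(p2[130:220,260:380],(400,300),interpolation=2)]))
for cl in(ct,cs):
    edges(cl,41,50,75,35)
    m=near(cl,(611,-6),38,100,112);print("rim",rect(cl,m),np.median(cl[m][:,2]))
    for c in((490,-325),(404,-274)): m=near(cl,c,30,89,100);print("stop",m.sum(),rect(cl,m) if m.sum()>5 else "")
E
```

```text
time: 11.57
tool_pos: [609.1, -5.8, 80.2]
tcp_rot: [-180.0, -0.0, 66.0]
ft_force: [0.6, 0.2, -0.1]
finger_gap: 85.0
grip_force: 0.0
time: 12.23
tool_pos: [611.2, -6.1, 256.5]
tcp_rot: [179.6, -0.2, 59.1]
ft_force: [0.5, -0.2, -0.4]
finger_gap: 75.1
grip_force: 0.0
time: 12.48
tool_pos: [538.5, -5.9, 250.7]
tcp_rot: [180.0, -0.0, 59.0]
ft_force: [0.1, -0.7, 0.1]
finger_gap: 45.5
grip_force: 0.0
time: 12.98
tool_pos: [513.9, -166.4, 250.9]
tcp_rot: [180.0, -0.0, 59.0]
ft_force: [0.4, 0.6, 0.1]
finger_gap: 45.0
grip_force: 0.0
time: 13.65
tool_pos: [488.7, -325.6, 250.4]
tcp_rot: [-180.0, -0.0, 58.9]
ft_force: [0.2, 1.2, -0.4]
finger_gap: 44.9
grip_force: 0.0
yaw -25.25 near edge -> y ctr 4.39 x -77.8 70.8 ctr -3.5 n 21 9
rim [609.4  -3.9  52.2  53.3  46.9] 105.42691487876698
stop 9 [ 496.7 -317.2    4.7   20.4   48.4]
stop 0 
yaw -24.13 near edge -> y ctr -1.05 x -74.4 72.7 ctr -0.84 n 23 9
rim [611.4  -7.9  54.7  53.8  86.8] 104.4890958754849
stop 78 [ 490.5 -327.7   26.2   25.7   20. ]
stop 76 [ 404.3 -277.1   26.1   26.1   13.3]
```

View pics/crop3.png

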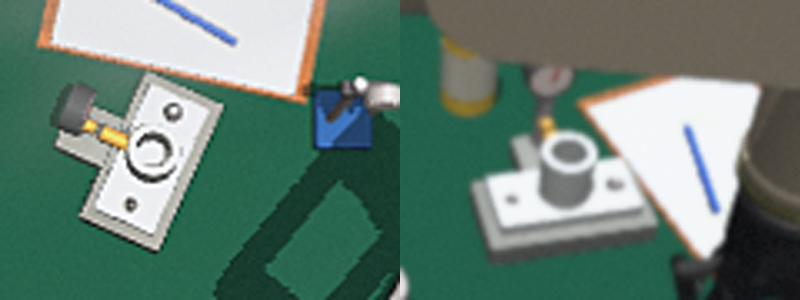

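The crop shows the housing flat on the base, with dowels in both holes and port facing the nozzle and gauge. The rim reads ~105 mm against 106 expected. Now descending on the red stopper with a 45 mm opening.

```bash
python3 -m handwheel '[[0,0,0.025,0,0,0,0.045],[0,0,0.025,0,0,0,0.045],[0,0,0.025,0,0,0,0.045],[0,0,0.025,0,0,0,0.045],[0,0,0.015,0,0,0,0.045],[0,0,0.01,0,0,0,0.045],[0,0,0,0,0,0,0.045],[0,0,0,0,0,0,0.045]]' 30
python3 -m handwheel '[[0,0,0.01,0,0,0,0.045],[0,0,0.01,0,0,0,0.045],[0,0,0.01,0,0,0,0.045],[0,0,0.01,0,0,0,0.045],[0,0,0.008,0,0,0,0.045],[0,0,0,0,0,0,0.045],[0,0,0,0,0,0,0.045]]'
python3 -m handwheel '[[0,0,0,0,0,0,0.035],[0,0,0,0,0,0,0.03],[0,0,0,0,0,0,0.02],[0,0,0,0,0,0,0.02],[0,0,0,0,0,0,0.02],[0,0,0,0,0,0,0.02],[0,0,0,0,0,0,0.02],[0,0,0,0,0,0,0.02]]' 30
```

```text
time: 14.42
tool_pos: [489.5, -323.7, 125.6]
tcp_rot: [-180.0, -0.0, 59.1]
ft_force: [0.3, -0.3, 0.1]
finger_gap: 45.2
grip_force: 0.0
time: 15.0
tool_pos: [488.6, -324.0, 76.2]
tcp_rot: [-179.9, -0.0, 59.0]
ft_force: [-0.1, -0.8, 1.0]
finger_gap: 45.0
grip_force: 0.0
time: 15.67
tool_pos: [489.7, -324.9, 78.1]
tcp_rot: [179.9, 0.0, 59.0]
ft_force: [0.2, -0.0, 5.6]
finger_gap: 26.9
grip_force: 30.1
```

```bash
python3 -m handwheel '[[0,0,-0.01,0,0,0,0.02],[0,0,-0.02,0,0,0,0.02],[0,0,-0.03,0,0,0,0.02],[0,0,-0.03,0,0,0,0.02],[0,0,-0.03,0,0,0,0.02],[0,0,-0.03,0,0,0,0.02],[0,0,-0.02,0,0,0,0.02]]'
python3 -m handwheel '[[0.0249,-0.0101,0,0,0,0,0.02],[0.0249,-0.0101,0,0,0,0,0.02],[0.0249,-0.0101,0,0,0,0,0.02],[0.0249,-0.0101,0,0,0,0,0.02],[0.0249,-0.0101,0,0,0,0,0.02],[0.0249,-0.0101,0,0,0,0,0.02]]'
python3 -m handwheel '[[0.0249,-0.0101,0,0,0,0,0.02],[0.0249,-0.0101,0,0,0,0,0.02],[0.0249,-0.0101,0,0,0,0,0.02],[0.0249,-0.0101,0,0,0,0,0.02],[0.0249,-0.0101,0,0,0,0,0.02],[0.0249,-0.0101,0,0,0,0,0.02]]'
python3 -m handwheel '[[0.009,0.0149,0,0,0,0,0.02],[0.009,0.0149,0,0,0,0,0.02],[0.009,0.0149,0,0,0,0,0.02],[0.009,0.0149,0,0,0,0,0.02],[0,0,0,0,0,0,0.02],[0,0,0,0,0,0,0.02],[0,0,0,0,0,0,0.02],[0,0,0,0,0,0,0.02]]'
python3 - <<'E'
from m import *
p,d=snap("side");cl=cloud("side",d);s=r.sense();print(s["tool_pos"],s["time"])
cv2.imwrite("pics/crop4.png",cv2.resize(p[80:220,240:380],(600,600),interpolation=2))
h=cv2.cvtColor(p,cv2.COLOR_BGR2HSV);m=((h[...,0]<8)|(h[...,0]>172))&(h[...,1]>130)&(h[...,2]>60);m[:, :260]=0;m[:,360:]=0
v,u=np.nonzero(m);print(len(u),u.min(),u.max(),v.min(),v.max(),np.median(cl[m],0))
m=near(cl,(611,-8),35,100,110);print("rim",rect(cl,m))
E
```

```text
time: 16.25
tool_pos: [489.5, -324.7, 251.0]
tcp_rot: [179.9, 0.0, 59.0]
ft_force: [0.1, 0.1, -0.1]
finger_gap: 27.3
grip_force: 29.7
time: 16.75
tool_pos: [513.8, -163.8, 247.3]
tcp_rot: [-180.0, 0.0, 59.0]
ft_force: [0.5, 0.4, -1.4]
finger_gap: 27.0
grip_force: 29.8
time: 17.25
tool_pos: [538.7, -4.5, 247.4]
tcp_rot: [-180.0, 0.0, 59.0]
ft_force: [0.6, -0.3, -0.9]
finger_gap: 27.2
grip_force: 29.8
time: 17.92
tool_pos: [608.0, -5.7, 247.3]
tcp_rot: [-180.0, 0.0, 59.0]
ft_force: [-0.3, -0.2, -0.1]
finger_gap: 27.3
grip_force: 30.0
[608.13447722  -5.76429139 247.44286762] 17.9667
202 307 321 137 156 [601.82997631 -17.29090049 236.1701902 ]
rim [611.2  -9.   54.5  55.2  85.8]
```

View pics/crop4.png

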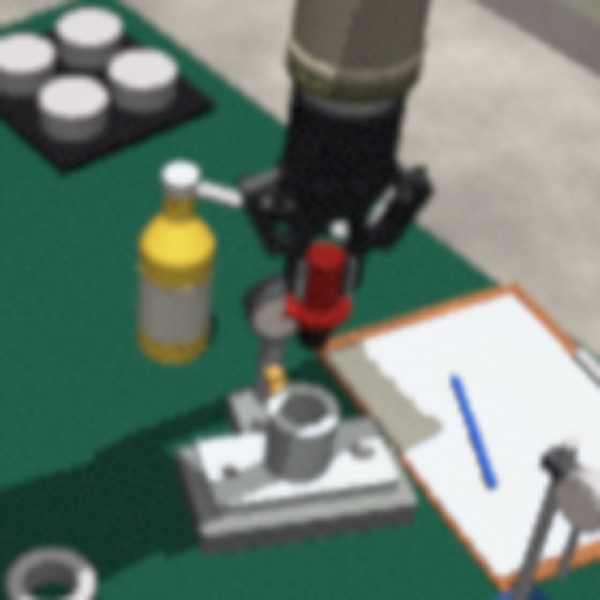

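The crop shows the red stopper upright in the jaws above the neck. I'm nudging 1 mm and lowering it.

```bash
python3 -m handwheel '[[0.0006,0.001,0.01,0,0,0,0.02],[0,0,0.015,0,0,0,0.02],[0,0,0.015,0,0,0,0.02],[0,0,0.015,0,0,0,0.02],[0,0,0.01,0,0,0,0.02],[0,0,0.005,0,0,0,0.02],[0,0,0,0,0,0,0.02],[0,0,0,0,0,0,0.02]]'
python3 -m handwheel '[[0,0,0.004,0,0,0,0.02],[0,0,0.004,0,0,0,0.02],[0,0,0.004,0,0,0,0.02],[0,0,0.004,0,0,0,0.02],[0,0,0.004,0,0,0,0.02],[0,0,0,0,0,0,0.02],[0,0,0,0,0,0,0.02]]'
python3 -m handwheel '[[0,0,0.003,0,0,0,0.02],[0,0,0.003,0,0,0,0.02],[0,0,0.002,0,0,0,0.02],[0,0,0.002,0,0,0,0.02],[0,0,0,0,0,0,0.02],[0,0,0,0,0,0,0.02]]'
```

```text
time: 18.63
tool_pos: [610.0, -5.7, 177.5]
tcp_rot: [180.0, -0.0, 59.0]
ft_force: [-0.6, -0.1, -1.3]
finger_gap: 27.4
grip_force: 30.0
time: 19.22
tool_pos: [609.6, -5.7, 156.8]
tcp_rot: [-180.0, 0.0, 59.0]
ft_force: [-0.3, -0.4, -0.4]
finger_gap: 27.6
grip_force: 30.0
time: 19.72
tool_pos: [609.9, -5.7, 147.1]
tcp_rot: [-180.0, 0.0, 59.0]
ft_force: [0.1, -0.5, -0.3]
finger_gap: 27.2
grip_force: 30.0
```

```bash
python3 -m handwheel '[[0,0,0.002,0,0,0,0.02],[0,0,0.002,0,0,0,0.02],[0,0,0.001,0,0,0,0.02],[0,0,0.001,0,0,0,0.02],[0,0,0,0,0,0,0.02],[0,0,0,0,0,0,0.02]]'
python3 -m handwheel '[[0,0,0.001,0,0,0,0.02],[0,0,0,0,0,0,0.02],[0,0,0,0,0,0,0.02]]'
python3 -m handwheel '[[0,0,0.001,0,0,0,0.02],[0,0,0,0,0,0,0.02],[0,0,0,0,0,0,0.02]]'
```

```text
time: 20.22
tool_pos: [609.9, -5.7, 141.2]
tcp_rot: [-180.0, 0.0, 59.0]
ft_force: [0.5, -0.1, -1.6]
finger_gap: 27.2
grip_force: 30.0
time: 20.47
tool_pos: [609.9, -5.7, 140.3]
tcp_rot: [-180.0, 0.0, 59.0]
ft_force: [0.7, 0.1, -1.1]
finger_gap: 27.0
grip_force: 30.0
time: 20.72
tool_pos: [609.9, -5.7, 139.2]
tcp_rot: [-180.0, 0.0, 59.0]
ft_force: [0.9, -0.4, -0.9]
finger_gap: 27.2
grip_force: 30.1
```

```bash
python3 -m handwheel '[[0,0,0.001,0,0,0,0.02],[0,0,0,0,0,0,0.02],[0,0,0,0,0,0,0.02]]'
python3 -m handwheel '[[0,0,0.0007,0,0,0,0.02],[0,0,0,0,0,0,0.02],[0,0,0,0,0,0,0.02]]'
```

```text
time: 20.97
tool_pos: [610.1, -5.7, 139.1]
tcp_rot: [180.0, -0.0, 59.0]
ft_force: [-4.2, 0.9, 5.7]
finger_gap: 27.5
grip_force: 30.6
time: 21.22
tool_pos: [610.1, -5.7, 139.1]
tcp_rot: [180.0, -0.0, 59.0]
ft_force: [-6.0, 0.8, 9.5]
finger_gap: 27.1
grip_force: 31.2
```

The collar is on the rim: z stopped at 139.1 as predicted, with upward force. I'm easing off, opening and backing away, then looking.

```bash
python3 -m handwheel '[[0,0,-0.0015,0,0,0,0.02],[0,0,0,0,0,0,0.03],[0,0,0,0,0,0,0.04],[0,0,0,0,0,0,0.05],[0,0,0,0,0,0,0.055],[0,0,0,0,0,0,0.055],[0,0,0,0,0,0,0.055],[0,0,0,0,0,0,0.055]]'
python3 -m handwheel '[[0,0,-0.005,0,0,0,0.055],[0,0,-0.02,0,0,0,0.055],[0,0,-0.03,0,0,0,0.055],[0,0,-0.03,0,0,0,0.055],[0,0,-0.03,0,0,0,0.055],[0,0,-0.02,0,0,0,0.055]]'
python3 -m handwheel '[[-0.02,-0.025,0,0,0,0,0.055],[-0.02,-0.025,0,0,0,0,0.055],[-0.02,-0.025,0,0,0,0,0.055],[-0.02,-0.025,0,0,0,0,0.055],[-0.02,0.005,0,0,0,0,0.055],[-0.02,0.005,0,0,0,0,0.055],[-0.02,0.005,0,0,0,0,0.055],[-0.02,0.005,0,0,0,0,0.055]]'
python3 -m handwheel '[[-0.02,0.005,0,0,0,0,0.055],[-0.02,0.005,0,0,0,0,0.055],[-0.02,0.005,0,0,0,0,0.055],[-0.02,0.005,0,0,0,0,0.055],[0,0,0,0,0,0,0.055],[0,0,0,0,0,0,0.055],[0,0,0,0,0,0,0.055]]'
python3 - <<'E'
from ed import *
p,d=snap("top");p2,d2=snap("side")
cv2.imwrite("pics/crop5.png",np.hstack([cv2.resize(p[90:220,220:393],(400,300),interpolation=2),cv2.resize(p2[120:225,260:400],(400,300),interpolation=2)]))
for n,d in(("top",d),("side",d2)):
    cl=cloud(n,d);edges(cl,41,50,75,35)
    for z0,z1 in((107,117),(150,162)):
        m=near(cl,(611,-6),32,z0,z1);print(n,z0,rect(cl,m),np.median(cl[m][:,2]).round(1))
    m=near(cl,(404,-274),30,89,100);print("blue",m.sum(),rect(cl,m) if m.sum()>5 else "")
s=r.sense();print(s["tool_pos"],s["qd"].round(2),s["time"])
E
```

```text
time: 21.88
tool_pos: [609.9, -5.7, 139.0]
tcp_rot: [-180.0, 0.0, 59.0]
ft_force: [-0.7, 0.7, 0.9]
finger_gap: 54.9
grip_force: 0.0
time: 22.38
tool_pos: [610.8, -5.8, 278.3]
tcp_rot: [179.8, -0.1, 59.0]
ft_force: [0.7, -0.2, -0.0]
finger_gap: 54.9
grip_force: 0.0
time: 23.05
tool_pos: [458.6, -102.4, 274.9]
tcp_rot: [179.9, -0.0, 59.0]
ft_force: [-0.9, 0.3, 1.1]
finger_gap: 55.1
grip_force: 0.0
time: 23.63
tool_pos: [435.1, -180.3, 274.4]
tcp_rot: [180.0, -0.0, 59.0]
ft_force: [-0.7, -0.8, 0.5]
finger_gap: 55.4
grip_force: 0.0
yaw -24.18 near edge -> y ctr 4.38 x -77.7 70.0 ctr -3.82 n 20 9
top 107 [607.6  -3.1  52.1  50.   45.1] 111.1
top 150 [608.4  -6.8  24.5  23.6   0. ] 155.1
blue 34 [ 400.3 -273.1   19.6   25.7   14.4]
yaw -23.77 near edge -> y ctr -0.53 x -65.2 35.3 ctr -14.91 n 14 6
side 107 [0. 0. 0. 0. 0.] nan
side 150 [0. 0. 0. 0. 0.] nan
blue 78 [ 405.1 -278.    25.6   25.    51.1]
[ 435.21574168 -179.88643728  274.29134043] [ 0.37  0.21  0.02 -0.1   0.03 -0.03] 23.7333
  return _methods._mean(a, axis=axis, dtype=dtype,
  ret = ret.dtype.type(ret / rcount)
```

View pics/crop5.png

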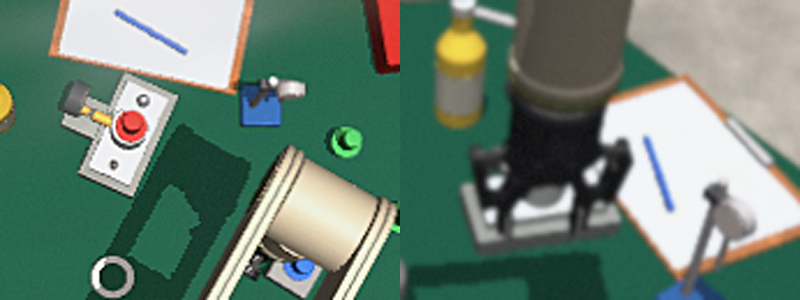

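Top view: the red stopper sits in the neck, collar at 111 mm and top at 155 mm. The side view is blocked by the arm, so I'm moving it clear to check uprightness.

```bash
python3 -m handwheel '[[-0.0215,0.013,0,0,0,0,0.055],[-0.0215,0.013,0,0,0,0,0.055],[-0.0215,0.013,0,0,0,0,0.055],[-0.0215,0.013,0,0,0,0,0.055],[-0.0215,0.013,0,0,0,0,0.055],[-0.0215,0.013,0,0,0,0,0.055],[-0.0215,0.013,0,0,0,0,0.055],[-0.0215,0.013,0,0,0,0,0.055]]'
python3 -m handwheel '[[0,0,0,0,0,0,0.055],[0,0,0,0,0,0,0.055],[0,0,0,0,0,0,0.055],[0,0,0,0,0,0,0.055]]'
python3 - <<'E'
from ed import *
for n in("top","side"):
  C0=cloud(n,np.load(n+"0.npy"))
  a=[near(C0,(490,-325),32,47,56),near(C0,(490,-325),32,89,101)];print(n,"rack ref",*[rect(C0,m) for m in a])
  p,d=snap(n,"end_"+n);cl=cloud(n,d);edges(cl,41,50,75,35)
  for z0,z1 in((107,117),(150,162)):
    m=near(cl,(611,-6),32,z0,z1);print(n,z0,m.sum(),rect(cl,m),np.median(cl[m][:,2]).round(1) if m.any() else "")
  m=near(cl,(404,-274),30,89,100);print("blue",m.sum(),rect(cl,m) if m.sum()>5 else "")
cv2.imwrite("pics/crop6.png",cv2.resize(p[120:220,260:360],(600,600),interpolation=2))
E
```

```text
time: 24.4
tool_pos: [436.1, -382.0, 274.1]
tcp_rot: [180.0, -0.0, 59.1]
ft_force: [0.5, 0.1, -0.1]
finger_gap: 55.1
grip_force: 0.0
time: 24.73
tool_pos: [436.0, -380.3, 274.1]
tcp_rot: [-180.0, -0.0, 59.1]
ft_force: [-0.1, -0.1, -0.1]
finger_gap: 54.9
grip_force: 0.0
top rack ref [ 489.6 -322.6   58.    57.7    5.7] [ 490.9 -322.7   25.8   24.8   89.8]
yaw -24.01 near edge -> y ctr 3.77 x -77.4 70.6 ctr -3.41 n 20 9
top 107 91 [608.   -3.1  52.1  49.9  45.8] 111.3
top 150 46 [608.4  -6.9  24.1  24.4  89.9] 156.0
blue 41 [ 402.2 -271.2   26.4   23.7   58.6]
side rack ref [ 485.5 -324.6   47.3   55.7   29.7] [ 490.1 -327.9   25.5   26.1   61.3]
yaw -24.02 near edge -> y ctr -1.02 x -73.5 73.7 ctr 0.06 n 23 9
side 107 82 [607.4 -13.8  44.2  48.2  39.6] 111.7
side 150 18 [603.7 -18.2  11.   23.3  42.4] 154.6
blue 76 [ 404.5 -277.1   25.7   26.2   29. ]
```

View pics/crop6.png

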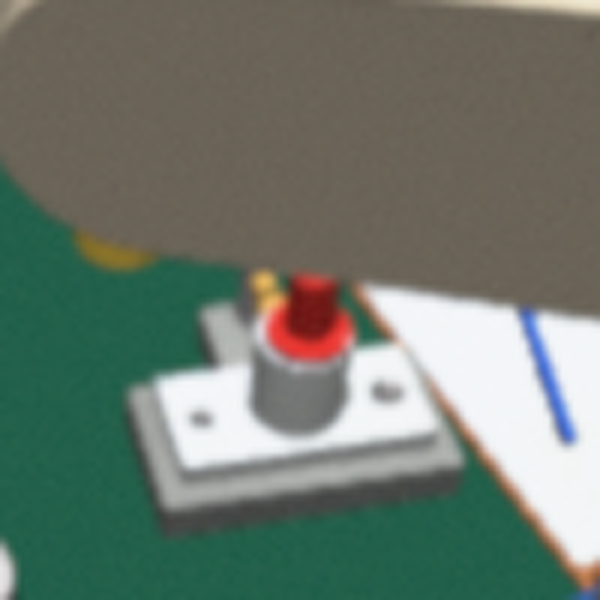

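The side crop shows the collar on the rim but perhaps shifted a few mm towards image right, and the arm link hides the top of the grip. Measuring the offset by red outlines in both views.

```bash
python3 - <<'E'
from ed import *
from scipy.optimize import least_squares
def circ(P):
    f=lambda q:np.hypot(P[:,0]-q[0],P[:,1]-q[1])-q[2]
    o=least_squares(f,[*P[:,:2].mean(0),24],loss="soft_l1");return o.x.round(2),np.abs(o.fun).mean().round(2)
def sub(im,box,S=6):
    u0,v0,u1,v1=box;return cv2.resize(im[v0:v1,u0:u1],None,fx=S,fy=S,interpolation=cv2.INTER_CUBIC),lambda c:(c.reshape(-1,2)+.5)/S-.5+[u0,v0]
def red(im,box,z):
    big,f=sub(im,box);b=big.astype(int);m=((b[...,2]-np.maximum(b[...,0],b[...,1]))>70).astype(np.uint8)
    c=max(cv2.findContours(m,0,1)[0],key=cv2.contourArea);uv=f(c.astype(float));return uv,m.sum()/36
I={n:cv2.imread(f"pics/end_{n}.png") for n in("top","side")}
uv,a=red(I["top"],(260,132,292,165),112);P=plane("top",uv,112);print("top collar",circ(P),a)
uv,a=red(I["side"],(295,160,330,190),112)
print("side red bbox",uv.min(0),uv.max(0),a);P=plane("side",uv,112);n="side"
# collar front outline: keep lower half in image
k=uv[:,1]>uv[:,1].max()-7;print("side collar",circ(P[k]))
# reference in the rack, same procedure
J={n:cv2.imread(f"pics/{n}0.png") for n in("top","side")}
uv,a=red(J["top"],(348,166,378,195),51);print("ref top collar",circ(plane("top",uv,51)),a)
uv,a=red(J["side"],(335,250,370,290),51);k=uv[:,1]>uv[:,1].max()-7;print("ref side collar",circ(plane("side",uv,51)[k]))
big,f=sub(I["side"],(285,150,340,205));cv2.imwrite("pics/x.png",big)
big,f=sub(I["top"],(250,120,300,175),10);cv2.imwrite("pics/crop7.png",big)
E
```

```text
top collar (array([609.18,  -4.73,  23.84]), np.float64(0.27)) 139.30555555555554
side red bbox [303.91666667 165.41666667] [318.25       179.58333333] 146.0
side collar (array([611.09,  -9.35,  24.02]), np.float64(0.3))
ref top collar (array([ 489.64, -323.98,   24.14]), np.float64(0.32)) 126.91666666666667
ref side collar (array([ 489.98, -327.84,   24.06]), np.float64(0.23))
```

View pics/crop7.png

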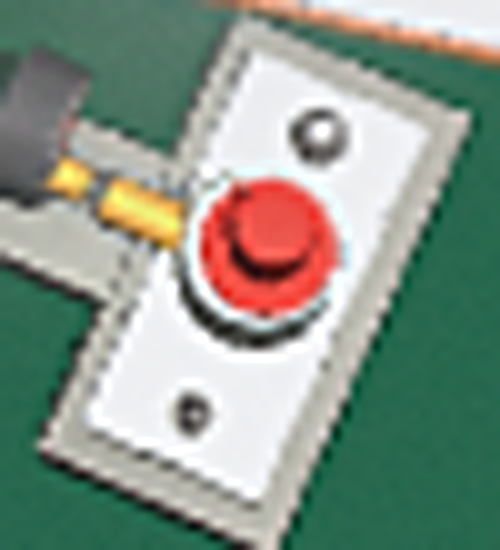

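The red collar fits a 24 mm circle at height 112 in both views and lies within ~1 mm of the rim centre. The crop shows it evenly inside the rim. One last check of its level from the depth:

```bash
python3 - <<'E'
from ed import *
for n,c in(("top",(609.2,-4.7)),("side",(611.1,-9.3))):
  T=[]
  for _ in range(6):
    p,d=snap(n);cl=cloud(n,d);b=p.astype(int);red=(b[...,2]-b[...,:2].max(-1))>70
    m=near(cl,c,23,107,117)&red;Z=cl[m];A=np.c_[Z[:,:2]-c,np.ones(len(Z))];T.append(np.linalg.lstsq(A,Z[:,2],rcond=None)[0])
  print(n,len(Z),np.mean(T,0).round(3),np.std(T,0).round(3))
s=r.sense();print(s["time"],s["ft_force"])
E
```

```text
top 53 [ 7.00000e-03 -1.10000e-02  1.12037e+02] [0.023 0.017 0.484]
side 59 [-2.00000e-03 -8.00000e-03  1.11756e+02] [0.019 0.016 0.167]
25.4333 [ 0.17189033  0.94306376 -0.31745235]
```

Collar level within ~0.01 rad and at 112 mm, so it is home. Handing in.

```bash
python3 -c "
from bench import r
print(r.hand_in())"
```

```text
the job is handed in; nothing more can be done
None
```

The job is handed in, with no verdict returned: by the cameras, the housing is seated on both dowels with its port facing the gauge, the red stopper is upright with its collar on the rim, and the arm is clear, at about 25 s of the 72 s allowed.

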